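Hang the yellow ear defenders over the bar

TASK

Pick up the yellow ear defenders and hang them over the horizontal steel bar, between its two posts, with the headband square across the bar and one cup hanging on each side. Lower them on to the bar rather than dropping them, let go, and leave the black pair standing where it is.

Things in the scene. Friction and masses are not known exactly. Their poses are not given: they have to be found in the camera images.
- yellow_muffs: Rigid yellow-cupped ear defenders, 0.18-0.35 kg, 156 (x) x 64 (y) x 137 mm, standing on their cups. Origin: midway between the cups' undersides; z up, x from cup to cup along the headband. Cups 75 mm high, 100 mm gap between. On top of the arch a black padded crown block, 60 (x) x 30 (y) x 22 mm, z 115 to 137: grip its flat sides, closing along y. Open space under it; thin band slopes to the cups.
- black_muffs: A second pair of ear defenders, the same in size and frame, with black cups, also standing on the worktop. Not to be moved.
- yellow_crown (a point): Centre of the flat underside of the yellow pair's crown block, 115 mm above the pair's origin; same axes as the pair. This face rests on the bar.
- bar_mid (a point): Middle of a level steel bar, on its axis, 152 mm above the worktop. Bar: round, 16 mm diameter (top 8 mm above this point), along this point's y, 240 mm long between two posts, 16 mm thick, that end at the bar's height; each post's foot is 120 (x) x 30 (y) x 10 mm. x level across the bar, z up. Stand fixed; its place and heading vary.

How it is judged (in metres and radians):
On the way:
1. the yellow pair, still gripped, is lowered over the bar until its crown is within 20 mm of resting on it (x of yellow_crown in the frame of bar_mid between -0.03 and 0.03 m and y of yellow_crown in the frame of bar_mid between -0.085 and 0.085 m and z of yellow_crown in the frame of bar_mid between -0.01 and 0.028 m and contact force between the fingers and yellow_muffs above 0.5 N), for 0.1 s.
At the end, for the whole second after the job is handed in: Yellow pair released, at rest on the bar: crown underside centre within 30 mm across and 85 mm along of the bar's middle, at most 12 mm above the bar's top; lean and heading off square each under 20 degrees. Black pair upright (11 degrees), within 30 mm of its start (x of yellow_crown in the frame of bar_mid between -0.03 and 0.03 m and y of yellow_crown in the frame of bar_mid between -0.085 and 0.085 m and z of yellow_crown in the frame of bar_mid between -0.01 and 0.02 m and angle between yellow_crown's own z axis and vertical below 0.35 rad and angle between the y axis of yellow_crown and the y axis of bar_mid, either way round below 0.35 rad and contact force between yellow_muffs and rail above 0.5 N and linear speed of yellow_muffs below 0.03 m/s and angular speed of yellow_muffs below 0.3 rad/s and distance of black_muffs from where it was at the start of the episode below 0.03 m and angle between black_muffs's own z axis and vertical below 0.2 rad); the robot touches nothing.
It fails at once if the black pair is shifted more than 30 mm or tipped (distance of black_muffs from where it was at the start of the episode above 0.03 m or angle between black_muffs's own z axis and vertical above 0.2 rad).
It also fails if it takes over 43 s, if anything falls off the work surface, if the arm or the gripper's body presses on something with over 40 N, if the wrist force passes 120 N, or if a joint passes its speed limit or range.

ROBOT

A 6-joint arm with a two-finger parallel gripper is mounted at the origin on the work surface. World frame = base frame: x ahead of the robot, y to its left, z up, the work surface at z = 0. Lengths are in mm, angles in rad, forces in N, time in s.
With the tool pointing down it reaches from about 325 to 775 mm from the base axis. Payload 9.3 kg.
Tool frame: the origin (TCP) lies between the finger pads; the fingertips stand 8 mm ahead of it and the grasp point (between the pads) lies 11 mm behind it; z points along the fingers, y is the line along which they close (so a half turn about z gives the same grasp; the last joint's range is limited). The gripper opens to 85 mm and grips with 20 to 120 N. Pads are 22 mm wide; open, the fingers measure 114 mm over their backs; the gripper's body (76 mm by 85 mm) begins 54 mm behind the grasp point. The pads swing forward as they close: fully open they stand 13 mm farther back than shut.
Start: joints at [-1.306, 0.259, 0.021, 1.334, 0, 1.418], TCP at [223.156, -502.691, 239.279] pointing down, gripper open.
Joint ranges: [-3.04, 3.04], [-0.91, 1.82], [-1.04, 1.36], [-1.92, 1.95], [-1.52, 1.45], [-3.14, 3.14]. Speed limits (rad/s): [2.22, 2.22, 2.79, 3.14, 3.14, 3.14].

INTERFACE

Orientations are given as a unit quaternion [w, x, y, z].
In Python, from cell import ctrl, cams, workorder gives the robot as it stands.
- The arm moves only by the tool move_arm, never from a script. Its argument "commands" is a list of rows, each a list of 5 numbers: the shift along the tool's x, y, z in mm, then the turn about the tool's z in degrees, then the opening, from 0 (shut) to 1 (fully open). A call has 1 to 5 rows; each row is the pose to reach, as a shift and turn from the pose commanded when the call began, along the tool's axes at that moment; what a row does not reach only later rows make up. A row lasts 1/10 s, in which the tool goes at most 50 mm and 8.59 degrees, less where a joint would pass 70% of its speed; a pose out of reach is approached as far as the arm can. A call with a gripper value outside its range is refused whole. The fingers move at their own pace and stop on an object; "force" is the grip in N (left out, the last holds). Time passes only in rows, so rows that repeat a pose let the fingers close. It gives the time, the measured TCP pose, the force, the opening and the grip force at its end, in the units of the state.
- ctrl.get_state(): the state, without advancing time (a new reading comes with each control period).
- cams.capture(name): name is "side" or "top" or "wrist"; returns (picture, depth): 400x640x3 uint8, red, green, blue; 400x640 float32, mm along the optical axis (not along the pixel's ray), 0 where there is no reading.
- cams.camera_model(name): a dict with "K" (3x3 intrinsics, pixels), "D" ([k1, k2, p1, p2, k3] as OpenCV has them; the pictures are not rectified), "pose" (4x4, takes a point from camera to world coordinates). Camera axes: x right, y up, looking along -z (the intrinsics and any distortion apply to the point x, -y, -z); pixel columns grow to the right and rows downward; lengths in mm; the calibration is good to about 2 mm. A picture is of the moment at which its call begins: read the wrist's pose just before it. camera_model takes no time and is no camera call; for the wrist camera it gives the pose at the moment of the call.
- workorder.hand_in(): hands the job in; it is judged then, once.
Trained networks look in the newest picture that a camera, given by its name, has taken for a name from the list of things; names that differ only in an ending like _2 or _b are one class to them, and where a whole thing is asked for, a point or a joint stands for the part that bears it (a point fixed in the world has none). Each returns a list of dicts, best first, with "conf" (0 to 1); they miss things now and then, are a little off and sometimes report something else, mostly with a low value. They report only what shows in the picture. A call takes as long as a camera call.
- cams.boxes_of(camera, query): "position" ([column, row] in pixels, amid what is visible of it).
The state is a dict: "clock": time; "joints": joint angles; "joint_vel": joint speeds; "effort": joint torques, N m; "position": TCP position; "tcp_rot": TCP orientation; "ft_force": force on the tool from outside, world axes, zero at the start; "torque": the same for the moment, N m; "opening": finger opening in mm; "grasp_force": force on a finger pad.
Only numpy, scipy, OpenCV 4.12 (cv2) and the standard library are available. Lean on these libraries where they do the work, as an engineer would, in place of code of your own. Each camera call takes 0.05 s, during which the arm holds its last target. There are 200 camera calls.

## Working session

There is one attempt and no reset: what is moved stays moved. The work goes in short steps, Python scripts to look and compute and a tool call to move; the robot and the scene stay as the last step left them, time stands still between calls to the robot, and variables do not carry over. Pictures are saved under pics/ and viewed, at most 10 in all, crops included, and the job is handed in when it is done.

Besides the shell and the picture viewer there is one more tool, called after "Emit:" as name([rows], argument=value, ...), one row to a line, values as JSON. move_arm: Moves the arm, as the interface text tells. Its arguments: {"type":"object","properties":{"commands":{"type":"array","items":{"type":"array","items":{"type":"number"}}},"force":{"type":"number"}},"required":["commands"]}

```bash
mkdir -p pics; cat > h.py <<'E'
import numpy as np, cv2
from cell import ctrl, cams, workorder
def cloud(name):
    m=cams.camera_model(name); img,d=cams.capture(name)
    K=np.array(m["K"]);D=np.array(m["D"]);P=np.array(m["pose"])
    h,w=d.shape
    uv=np.stack(np.meshgrid(np.arange(w),np.arange(h)),-1).reshape(-1,1,2).astype(float)
    n=cv2.undistortPoints(uv,K,D).reshape(h,w,2)
    c=np.stack([n[...,0]*d,-n[...,1]*d,-d],-1)
    W=c@P[:3,:3].T+P[:3,3]; W[d<=0]=np.nan
    return img,d,W
def save(img,fn): cv2.imwrite("pics/"+fn,cv2.cvtColor(img,cv2.COLOR_RGB2BGR))
E
python3 - <<'E'
from h import *
ims=[]
for c in ("top","side"):
    img,d,W=cloud(c); np.savez("/tmp/%s.npz"%c,img=img,W=W); ims.append(img)
    for q in ("yellow_muffs","black_muffs","bar_mid"):
        for r in cams.boxes_of(c,q)[:3]:
            u,v=np.round(r["position"]).astype(int); print(c,q,round(r["conf"],2),u,v,W[v,u].round())
    print(np.array(cams.camera_model(c)["pose"]).round(2).tolist())
save(cv2.resize(np.vstack(ims),(480,600)),"a.png")
s=ctrl.get_state();print(s["clock"],s["position"],s["tcp_rot"])
E
```

```text
top yellow_muffs 0.88 433 205 [ 493. -299.  132.]
top yellow_muffs 0.69 203 192 [517. 234. 155.]
top black_muffs 0.67 340 199 [505. -80. 137.]
[[0.0, 0.99, -0.17, 347.58], [-1.0, 0.0, 0.01, -34.47], [0.01, 0.17, 0.99, 1036.17], [0.0, 0.0, 0.0, 1.0]]
side yellow_muffs 0.69 385 148 [ 524. -468.   -1.]
side black_muffs 0.59 348 188 [487. -75. 129.]
side bar_mid 0.82 258 280 [596. 176.  -2.]
[[-0.88, 0.3, -0.36, 212.98], [-0.47, -0.59, 0.66, 575.56], [-0.02, 0.75, 0.66, 713.91], [0.0, 0.0, 0.0, 1.0]]
0.4 [ 223.15250005 -502.6423565   239.17755029] [-1.10984395e-04  9.78256560e-01  2.07398388e-01  1.02260059e-06]
```

View pics/a.png

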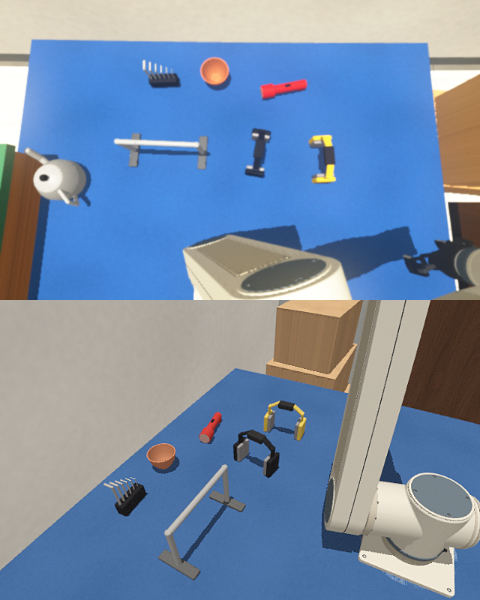

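The top view shows the bar at about (160,145) in the picture, the black pair at (258,152) and the yellow pair at (323,158), which agrees with the networks. Next I fit the crown block and the bar to the clouds.

```bash
cat > fit.py <<'E'
from h import *
def pca(p,n):
    xy=p[:,:2].astype(np.float32); (c,s,a)=cv2.minAreaRect(xy); b=cv2.boxPoints((c,s,a))
    e=[b[1]-b[0],b[2]-b[1]]; l=max(e,key=np.linalg.norm)
    print(n,len(p),"rect c",np.round(c,1),"size",np.round(s,1),"long dir deg",round(np.degrees(np.arctan2(l[1],l[0])),1),"mean",p.mean(0).round(1),"z",np.percentile(p[:,2],[5,50,95]).round(1))
def near(W,c,r): return np.hypot(W[...,0]-c[0],W[...,1]-c[1])<r
E
python3 - <<'E'
from fit import *
for c in ("top","side"):
    f=np.load("/tmp/%s.npz"%c); W=f["W"];img=f["img"].astype(int); z=W[...,2]
    dark=img.max(-1)<90
    yel=(img[...,0]>150)&(img[...,1]>110)&(img[...,2]<90)
    for n,ce in (("yellow",(493,-299)),("black",(500,-80))):
        k=near(W,ce,110)
        pca(W[k&(z>128)&(z<145)],c+" "+n+" crown")
        pca(W[k&(z>15)],c+" "+n+" all")
    k=near(W,(515,200),190)&(z>152)&(z<170)
    pca(W[k],c+" bar top")
    k=near(W,(515,200),190)&(z>5)&(z<14); pca(W[k],c+" feet")
    y=W[k][:,1]
    for s,g in (("L",y>np.median(W[near(W,(515,200),190)&(z>152)][:,1])),("R",y<=np.median(W[near(W,(515,200),190)&(z>152)][:,1]))):
        if g.sum()>5: pca(W[k][g],c+" foot "+s)
E
```

```text
top yellow crown 392 rect c [ 488.9 -313.9] size [81.8 30.4] long dir deg 2.7 mean [ 487.6 -312.8  135.1] z [129.3 135.5 138.9]
top yellow all 1211 rect c [ 487.8 -313.8] size [155.4  63. ] long dir deg 2.2 mean [ 484.2 -308.2   97.3] z [ 30.1 110.5 137.6]
top black crown 377 rect c [508.5 -94.1] size [30.  78.8] long dir deg -9.6 mean [508.1 -93.9 135.1] z [129.5 135.6 138.3]
top black all 1084 rect c [509.2 -94.1] size [ 63.4 155.7] long dir deg -10.0 mean [503.4 -92.5 100.2] z [ 46.9 110.4 137.5]
top bar top 751 rect c [520.9 220.8] size [252.7  16.4] long dir deg 88.0 mean [520.3 220.8 157.6] z [153.2 157.8 161. ]
top feet 826 rect c [516.  189.3] size [321.2 306.9] long dir deg 42.6 mean [515.6 212.    9. ] z [ 5.7  9.  12.2]
top foot L 384 rect c [505.5 291.9] size [128.6 327.2] long dir deg -0.6 mean [518.4 337.7   9. ] z [ 5.7  8.9 12. ]
top foot R 442 rect c [518.4 117.1] size [180.7 345.3] long dir deg -1.6 mean [513.1 102.9   9. ] z [ 5.7  9.  12.3]
side yellow crown 191 rect c [ 490.8 -311.1] size [34.2 77.4] long dir deg -2.2 mean [ 488.9 -308.6  135. ] z [129.1 136.3 13
[... 159 characters left out ...]
t c [512.5 -91.7] size [30.4 80.4] long dir deg -9.4 mean [508.9 -88.5 135. ] z [129.2 136.1 138.4]
side black all 1520 rect c [511.8 -90.4] size [ 64.2 156.6] long dir deg -10.6 mean [505.9 -83.5  79.8] z [ 21.9  72.4 136.9]
side bar top 962 rect c [523.5 221.2] size [256.3  16.7] long dir deg 87.4 mean [522.4 235.4 157.6] z [153.  158.  160.6]
side feet 1254 rect c [523.3 221.1] size [272.5 120.4] long dir deg 87.8 mean [521.6 248.5   9.2] z [ 6.5  9.3 11.6]
side foot L 757 rect c [528.5 342.5] size [ 30.5 119.5] long dir deg -3.0 mean [525.  343.5   9.1] z [ 6.5  9.2 11.5]
side foot R 497 rect c [518.8 102.6] size [ 32.6 120.5] long dir deg -0.9 mean [516.3 103.8   9.3] z [ 6.5  9.5 11.7]
```

```bash
cat > go.py <<'E'
# usage: go.py x y z yaw(world deg of tool x)  -> tool shift, turn still to go
import sys,numpy as np
from cell import ctrl
from scipy.spatial.transform import Rotation as R
s=ctrl.get_state(); q=np.array(s["tcp_rot"]); r=R.from_quat(q[[1,2,3,0]])
m=r.as_matrix(); yaw=np.degrees(np.arctan2(m[1,0],m[0,0]))
x,y,z,a=map(float,sys.argv[1:5])
print("shift",(m.T@(np.array([x,y,z])-s["position"])).round(1),"turn",round(-((a-yaw+180)%360-180),1),
 "| t",round(s["clock"],2),"pos",np.round(s["position"],1),"yaw",round(yaw,1),"F",np.round(s["ft_force"],1),"open",s["opening"],"grip",s["grasp_force"],"j",np.round(s["joints"],2))
E
python3 go.py 489 -313 200 182.4
```

```text
shift [319.9 -65.4  39.2] turn -158.5 | t 0.4 pos [ 223.2 -502.6  239.2] yaw 23.9 F [-0.6  0.3  0.1] open 85.06758565170495 grip 0.0 j [-1.31  0.26  0.02  1.33  0.    1.42]
```

Emit:
move_arm([
  [40,-8,0,-8.5,1],
  [80,-16,0,-17,1],
  [120,-24,0,-25.5,1],
  [160,-32,0,-34,1],
  [200,-40,0,-42.5,1],
], force=40)

```text
clock: 0.9
position: [390.9, -383.9, 239.4]
tcp_rot: [0.0, 0.835, 0.55, 0.0]
ft_force: [0.4, -1.3, 0.1]
opening: 85.2
grasp_force: 0.0
```

```bash
python3 go.py 489 -313 200 182.4
```

```text
shift [103.9  62.2  39.4] turn -115.6 | t 0.9 pos [ 390.9 -383.9  239.4] yaw 66.8 F [ 0.4 -1.3  0.1] open 85.19683092173682 grip 0.0 j [-0.93  0.25  0.02  1.33  0.    1.05]
```

Emit:
move_arm([
  [30,20,0,-8.5,1],
  [60,40,0,-17,1],
  [104,62,0,-25.5,1],
  [104,62,0,-34,1],
  [104,62,0,-42.5,1],
])

```text
clock: 1.4
position: [489.4, -313.0, 239.0]
tcp_rot: [-0.0, 0.577, 0.816, 0.0]
ft_force: [-0.3, 0.4, -0.2]
opening: 85.2
grasp_force: 0.0
```

Emit:
move_arm([
  [0,0,0,-8.5,1],
  [0,0,0,-17,1],
  [0,0,0,-25.5,1],
  [0,0,0,-34,1],
  [0,0,0,-42.5,1],
])

```text
clock: 1.9
position: [488.1, -314.4, 239.2]
tcp_rot: [-0.0, 0.244, 0.97, 0.0]
ft_force: [-1.5, -0.1, 0.8]
opening: 85.2
grasp_force: 0.0
```

Emit:
move_arm([
  [0,0,0,-8.5,1],
  [0,0,0,-17,1],
  [0,0,0,-25.5,1],
  [0,0,0,-30.7,1],
  [0,0,0,-30.7,1],
])

```text
clock: 2.4
position: [488.1, -314.4, 239.2]
tcp_rot: [0.0, -0.019, 1.0, 0.0]
ft_force: [0.0, -0.4, -0.2]
opening: 85.6
grasp_force: 0.0
```

```bash
python3 go.py 489 -313 124 182.4; python3 - <<'E'
from fit import *
img,d,W=cloud("wrist"); save(img,"w1.png"); z=W[...,2]
k=near(W,(489,-313),110)
pca(W[k&(z>130)&(z<145)],"crown"); pca(W[k&(z>15)&(z<145)],"all")
E
```

```text
shift [ -0.9   1.4 115.2] turn -0.2 | t 2.4 pos [ 488.1 -314.4  239.2] yaw -177.8 F [ 0.  -0.4 -0.2] open 85.62016558416053 grip 0.0 j [-0.72  0.31  0.1   1.36  0.   -0.76]
crown 2481 rect c [ 489.3 -313.4] size [74.1 30. ] long dir deg 2.3 mean [ 487.1 -313.5  135.7] z [131.9 136.2 137.5]
all 5972 rect c [ 489.1 -313.9] size [153.4  64.4] long dir deg 2.4 mean [ 479.  -313.9  108.7] z [ 68.9 122.2 137.2]
```

View pics/w1.png

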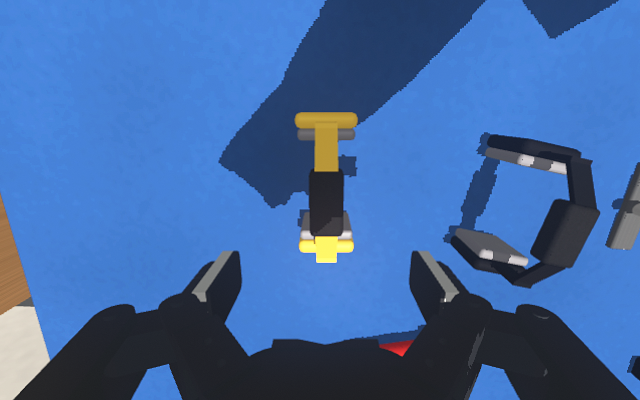

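The wrist view shows the yellow crown at (326,203), centred between the fingers and aligned with them, with the black pair at (540,200). The wrist fit agrees with the first one, so I descend, keeping the fingertips above the crown's underside.

Emit:
move_arm([
  [-1,1,40,0,1],
  [-1,1,75,0,1],
  [-1,1,100,0,1],
  [-1,1,115,0,1],
  [-1,1,115,0,1],
])

```text
clock: 2.95
position: [488.2, -312.6, 122.1]
tcp_rot: [-0.001, -0.017, 1.0, 0.001]
ft_force: [-0.4, -0.3, 0.2]
opening: 85.6
grasp_force: 0.0
```

Emit:
move_arm([
  [0,0,0,0,0.7],
  [0,0,0,0,0.5],
  [0,0,0,0,0.3],
  [0,0,0,0,0.1],
  [0,0,0,0,0.1],
])

```text
clock: 3.45
position: [489.4, -313.6, 125.3]
tcp_rot: [0.001, -0.019, 1.0, -0.001]
ft_force: [-0.1, 0.2, 7.1]
opening: 29.3
grasp_force: 40.8
```

Emit:
move_arm([
  [0,0,0,0,0.1],
  [0,0,0,0,0.1],
  [0,0,0,0,0.1],
  [0,0,0,0,0.1],
  [0,0,0,0,0.1],
])

```text
clock: 3.95
position: [489.4, -313.6, 125.3]
tcp_rot: [0.001, -0.019, 1.0, -0.001]
ft_force: [-0.4, 0.7, 5.0]
opening: 29.5
grasp_force: 40.8
```

Emit:
move_arm([
  [0,0,-10,0,0.1],
  [0,0,-35,0,0.1],
  [0,0,-70,0,0.1],
  [0,0,-105,0,0.1],
  [0,0,-140,0,0.1],
], force=60)

```text
clock: 4.45
position: [488.7, -313.1, 266.0]
tcp_rot: [-0.0, -0.019, 1.0, 0.0]
ft_force: [0.9, -0.6, -2.4]
opening: 28.9
grasp_force: 60.5
```

Emit:
move_arm([
  [0,0,-30,0,0.1],
  [0,0,-50,0,0.1],
  [0,0,-60,0,0.1],
  [0,0,-60,0,0.1],
  [0,0,-60,0,0.1],
])

```text
clock: 4.95
position: [488.9, -313.3, 323.2]
tcp_rot: [-0.001, -0.019, 1.0, 0.001]
ft_force: [0.8, 0.4, -1.7]
opening: 28.7
grasp_force: 60.5
```

```bash
python3 go.py 522 221 330 177.7; python3 - <<'E'
from fit import *
for c in ("side","wrist"):
    img,d,W=cloud(c); save(img,c+"2.png"); z=W[...,2]
    im=img.astype(int); yel=(im[...,0]>140)&(im[...,1]>100)&(im[...,2]<90)
    k=near(W,(489,-313),120)&(z>150)&yel
    pca(W[k],c+" yellow"); print(np.percentile(z[k],[0.5,2]))
E
```

```text
shift [-53.  532.7  -6.3] turn 4.4 | t 4.95 pos [ 488.9 -313.3  323.2] yaw -177.9 F [ 0.8  0.4 -1.7] open 28.721520175418824 grip 60.47855257987976 j [-0.71  0.31  0.3   1.57 -0.   -0.75]
side yellow 610 rect c [ 489.2 -307.9] size [154.5  64.1] long dir deg 1.7 mean [ 464.1 -298.3  265.8] z [209.9 264.8 325.5]
[202.77140036 206.56267444]
wrist yellow 5876 rect c [ 488.6 -314. ] size [153.6  63. ] long dir deg 2.1 mean [ 435.4 -315.7  301.9] z [269.2 310.8 330.3]
[266.61524224 267.70898695]
```

View pics/side2.png

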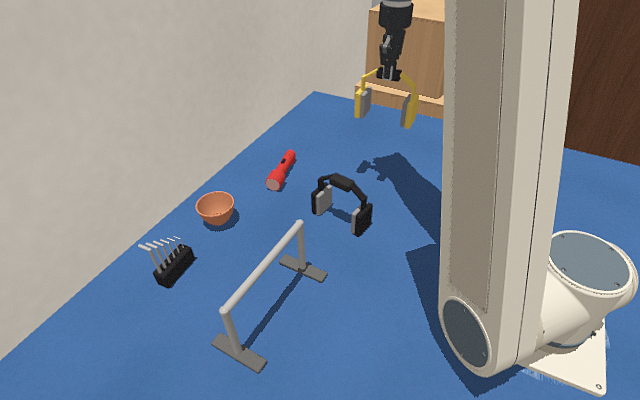

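The side view shows the yellow pair hanging level in the gripper at about (388,95). The black pair is undisturbed at (342,203). The cups' undersides are about 200 mm up, above the 160 mm bar, so I carry it across.

Emit:
move_arm([
  [-2,20,-4,0,0.1],
  [-5,55,-6,1,0.1],
  [-9,95,-6,2,0.1],
  [-13,135,-6,3,0.1],
  [-17,175,-6,4.5,0.1],
])

```text
clock: 5.55
position: [499.0, -135.6, 329.9]
tcp_rot: [-0.0, 0.021, 1.0, 0.0]
ft_force: [1.1, -0.5, -1.6]
opening: 28.6
grasp_force: 60.5
```

```bash
python3 go.py 522 221 330 177.6
```

```text
shift [-7.900e+00  3.573e+02  1.000e-01] turn -0.0 | t 5.55 pos [ 499.  -135.6  329.9] yaw 177.6 F [ 1.1 -0.5 -1.6] open 28.606562000665175 grip 60.459126234054565 j [-0.43  0.19  0.16  1.54  0.   -0.39]
```

Emit:
move_arm([
  [-1,35,0,0,0.1],
  [-2,75,0,0,0.1],
  [-3,115,0,0,0.1],
  [-4,155,0,0,0.1],
  [-5,195,0,0,0.1],
])

```text
clock: 6.05
position: [511.7, 59.1, 330.0]
tcp_rot: [-0.0, 0.02, 1.0, 0.0]
ft_force: [0.5, -1.1, -2.2]
opening: 28.5
grasp_force: 60.5
```

Emit:
move_arm([
  [-1,40,0,0,0.1],
  [-2,80,0,0,0.1],
  [-3,120,0,0,0.1],
  [-3,150,0,0,0.1],
  [-3,162,0,0,0.1],
])

```text
clock: 6.55
position: [521.2, 221.5, 329.6]
tcp_rot: [-0.001, 0.019, 1.0, 0.0]
ft_force: [-0.1, 0.3, -2.7]
opening: 28.5
grasp_force: 60.5
```

Emit:
move_arm([
  [0,0,0,0,0.1],
  [0,0,0,0,0.1],
  [0,0,0,0,0.1],
])

```text
clock: 6.85
position: [522.1, 217.5, 330.3]
tcp_rot: [-0.0, 0.021, 1.0, -0.0]
ft_force: [0.5, 0.5, -2.3]
opening: 28.4
grasp_force: 60.5
```

```bash
python3 go.py 522 221 169 177.6; python3 - <<'E'
from fit import *
for c in ("side","wrist","top"):
    img,d,W=cloud(c); save(img,c+"3.png"); z=W[...,2]
    im=img.astype(int); yel=(im[...,0]>140)&(im[...,1]>100)&(im[...,2]<90)
    k=near(W,(522,221),120)&(z>185)&yel
    if k.sum()>20: pca(W[k],c+" yellow"); print(np.percentile(z[k],[0.5,2]))
    k=near(W,(522,221),140)&(z>152)&(z<170)
    if k.sum()>20: pca(W[k],c+" bar")
E
```

```text
shift [  0.3   3.5 161.3] turn -0.0 | t 6.85 pos [522.1 217.5 330.3] yaw 177.6 F [ 0.5  0.5 -2.3] open 28.4452393327332 grip 60.508707761764526 j [ 0.25  0.28  0.28  1.57 -0.    0.29]
side yellow 1438 rect c [523.5 227.9] size [ 70.2 158.3] long dir deg -0.8 mean [488.9 228.3 267.2] z [216.9 265.2 331.3]
[210.35833227 212.86379586]
side bar 675 rect c [525.  266.3] size [165.9  17. ] long dir deg 86.6 mean [524.  275.6 157.5] z [153.1 158.  160.4]
wrist yellow 2698 rect c [522.1 217.3] size [ 61.9 153.6] long dir deg -2.3 mean [478.2 212.5 313. ] z [276.  325.7 338.6]
[273.72643997 274.55582239]
wrist bar 2664 rect c [522.9 220.9] size [256.3  16.5] long dir deg 87.9 mean [522.  221.2 157.8] z [154.  158.2 160.2]
top yellow 581 rect c [520.5 212. ] size [ 69.4 155. ] long dir deg -2.9 mean [509.5 217.3 303.4] z [275.9 314.1 332. ]
[272.48715912 274.4350904 ]
top bar 653 rect c [521.  220.6] size [252.1  16.1] long dir deg 87.9 mean [520.  211.8 157.6] z [153.8 157.8 161. ]
```

View pics/side3.png

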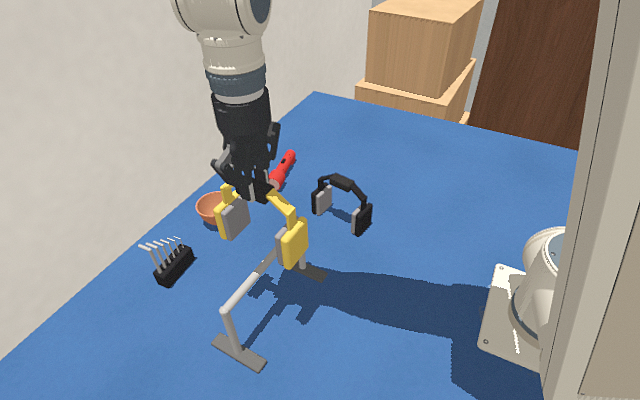

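The side view shows the pair level over the bar, one cup each side (at about (232,218) and (292,243)), and the fit gives the centre within 1 mm across. Now I lower it.

Emit:
move_arm([
  [0,2,30,0,0.1],
  [0,2,65,0,0.1],
  [0,2,100,0,0.1],
  [0,2,125,0,0.1],
  [0,2,135,0,0.1],
])

```text
clock: 7.5
position: [521.4, 219.6, 193.0]
tcp_rot: [-0.002, 0.021, 1.0, -0.0]
ft_force: [0.1, -0.1, -2.1]
opening: 28.6
grasp_force: 60.4
```

Emit:
move_arm([
  [0,0,6,0,0.1],
  [0,0,11,0,0.1],
  [0,0,15,0,0.1],
  [0,0,17,0,0.1],
  [0,0,17,0,0.1],
])

```text
clock: 8.0
position: [522.5, 220.5, 178.6]
tcp_rot: [0.0, 0.021, 1.0, 0.0]
ft_force: [0.1, 0.0, -2.4]
opening: 28.7
grasp_force: 60.4
```

```bash
python3 go.py 522 221 169 177.6; python3 - <<'E'
from h import *
img,d,W=cloud("side"); save(cv2.resize(img[110:310,140:390],(750,600),interpolation=cv2.INTER_CUBIC),"side4.png")
E
```

```text
shift [0.5 0.4 9.6] turn 0.0 | t 8.0 pos [522.5 220.5 178.6] yaw 177.6 F [ 0.1  0.  -2.4] open 28.71596738153381 grip 60.384042263031006 j [ 0.25  0.31 -0.06  1.2  -0.    0.29]
```

View pics/side4.png

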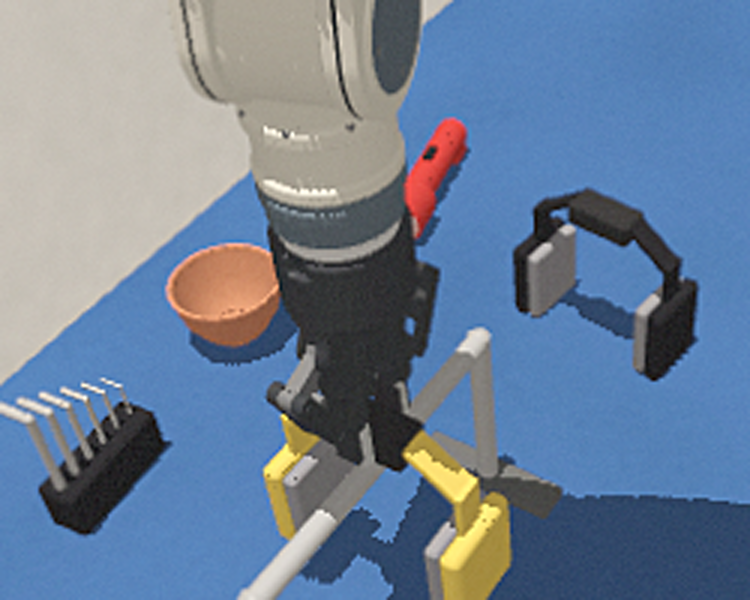

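The enlarged side view shows the cups on either side of the bar, with the crown at about (395,440) just above it. Next I lower in small steps until the force changes.

Emit:
move_arm([
  [0,0,2,0,0.1],
  [0,0,4,0,0.1],
  [0,0,6,0,0.1],
  [0,0,6,0,0.1],
])

```text
clock: 8.45
position: [522.2, 220.4, 171.9]
tcp_rot: [-0.0, 0.021, 1.0, -0.0]
ft_force: [-0.4, 0.1, -2.3]
opening: 28.2
grasp_force: 60.4
```

Emit:
move_arm([
  [0,0,1,0,0.1],
  [0,0,1,0,0.1],
  [0,0,1,0,0.1],
])

```text
clock: 8.75
position: [522.3, 220.5, 171.3]
tcp_rot: [0.0, 0.021, 1.0, 0.0]
ft_force: [0.7, -1.0, -2.5]
opening: 28.7
grasp_force: 60.4
```

```bash
python3 go.py 522 221 169 177.6
```

```text
shift [0.4 0.5 2.3] turn 0.0 | t 8.75 pos [522.3 220.5 171.3] yaw 177.6 F [ 0.7 -1.  -2.5] open 28.725370469514985 grip 60.39643406867981 j [ 0.25  0.31 -0.07  1.18  0.    0.29]
```

Emit:
move_arm([
  [0,0,1,0,0.1],
  [0,0,1,0,0.1],
])

```text
clock: 8.95
position: [522.4, 220.5, 170.4]
tcp_rot: [0.0, 0.021, 1.0, 0.0]
ft_force: [0.5, 0.1, -2.2]
opening: 28.4
grasp_force: 60.7
```

Emit:
move_arm([
  [0,0,1,0,0.1],
  [0,0,1,0,0.1],
])

```text
clock: 9.15
position: [522.5, 220.5, 170.2]
tcp_rot: [0.001, 0.021, 1.0, 0.0]
ft_force: [-2.2, -1.6, 6.5]
opening: 28.8
grasp_force: 61.7
```

That is contact, at the expected height. Now I release.

Emit:
move_arm([
  [0,0,0,0,0.4],
  [0,0,0,0,0.5],
  [0,0,0,0,0.6],
  [0,0,0,0,0.8],
  [0,0,0,0,0.8],
])

```text
clock: 9.65
position: [522.4, 220.5, 169.2]
tcp_rot: [-0.0, 0.021, 1.0, -0.0]
ft_force: [0.2, 0.1, -0.3]
opening: 68.7
grasp_force: 0.0
```

```bash
python3 go.py 522 221 169 177.6; python3 - <<'E'
from h import *
img,d,W=cloud("side"); save(cv2.resize(img[110:310,140:390],(750,600),interpolation=cv2.INTER_CUBIC),"side5.png")
E
```

```text
shift [0.4 0.5 0.2] turn 0.0 | t 9.65 pos [522.4 220.5 169.2] yaw 177.6 F [ 0.2  0.1 -0.3] open 68.6602197902932 grip 0.0 j [ 0.25  0.32 -0.08  1.18 -0.    0.29]
```

View pics/side5.png

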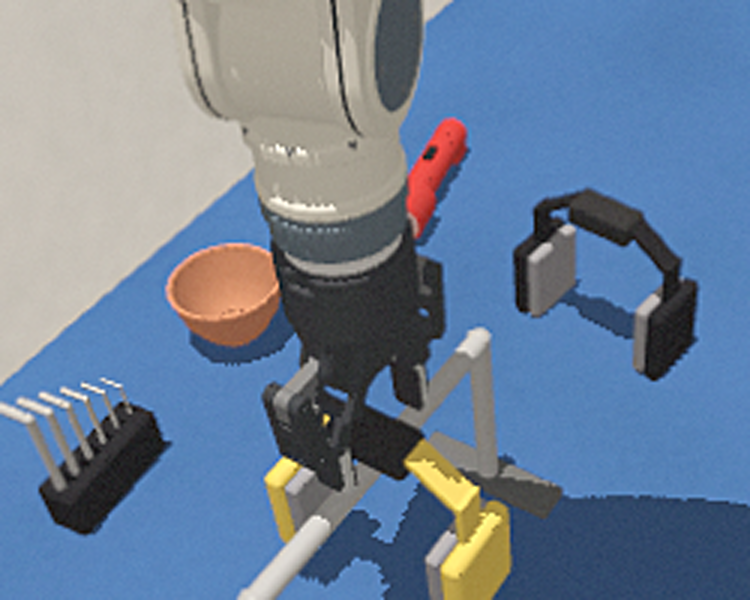

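The enlarged side view shows the fingers open on both sides of the crown at about (375,430), and the pair resting on the bar. I retreat straight up.

Emit:
move_arm([
  [0,0,-8,0,0.8],
  [0,0,-25,0,0.8],
  [0,0,-60,0,0.8],
  [0,0,-95,0,0.8],
  [0,0,-130,0,0.8],
])

```text
clock: 10.2
position: [522.1, 220.4, 301.3]
tcp_rot: [0.0, 0.021, 1.0, 0.0]
ft_force: [0.9, 0.2, 0.3]
opening: 68.5
grasp_force: 0.0
```

Emit:
move_arm([
  [0,0,0,0,0.8],
  [0,0,0,0,0.8],
  [0,0,0,0,0.8],
  [0,0,0,0,0.8],
  [0,0,0,0,0.8],
])

```text
clock: 10.7
position: [522.1, 220.4, 298.4]
tcp_rot: [-0.001, 0.021, 1.0, -0.0]
ft_force: [-0.2, 0.2, -0.7]
opening: 68.4
grasp_force: 0.0
```

```bash
python3 go.py 522 221 169 177.6; python3 - <<'E'
from fit import *
for i in range(2):
    img,d,W=cloud("wrist"); z=W[...,2]
    pca(W[near(W,(522,221),100)&(z>174)&(z<195)],"crown")
img,d,W=cloud("side"); save(img,"side6.png"); z=W[...,2]
im=img.astype(int); yel=(im[...,0]>140)&(im[...,1]>100)&(im[...,2]<90)
pca(W[near(W,(522,221),120)&(z>20)&yel],"side yellow")
pca(W[near(W,(510,-92),110)&(z>128)&(z<145)],"black")
E
```

```text
shift [-1.000e-01  7.000e-01  1.294e+02] turn 0.0 | t 10.7 pos [522.1 220.4 298.4] yaw 177.6 F [-0.2  0.2 -0.7] open 68.42318286745169 grip 0.0 j [ 0.25  0.28  0.2   1.49 -0.    0.29]
crown 2306 rect c [522.9 220.7] size [30.  75.9] long dir deg -2.2 mean [520.2 220.7 180.5] z [175.9 181.1 182.4]
crown 2303 rect c [522.6 220.7] size [30.  76.7] long dir deg -2.1 mean [520.2 220.8 180.5] z [176.  181.1 182.4]
side yellow 821 rect c [520.8 243.1] size [156.4  85. ] long dir deg 3.0 mean [489.2 232.2 104.4] z [ 57.4 102.4 164.2]
black 275 rect c [511.4 -91.9] size [31.2 81.2] long dir deg -9.8 mean [508.2 -88.3 135. ] z [129.1 135.8 138.4]
```

View pics/side6.png

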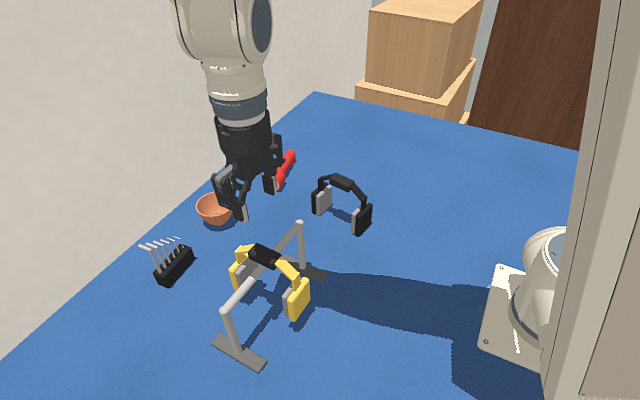

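The side view shows the yellow pair hanging square on the bar, crown at (263,256), with the gripper clear and the black pair unmoved at (342,203). The crown top measures 182 mm, as expected, and is steady.

```bash
python3 -c "
from cell import workorder
print(workorder.hand_in())"
```

```text
the job is handed in; nothing more can be done
None
```

The yellow ear defenders hang square over the bar, released and at rest with one cup on each side; the black pair is where it started, and the job is handed in at about 11 s (no verdict was returned).

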